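# Make up the compression and bend test kits

### The arm

A 6-joint arm with a two-finger parallel gripper is mounted at the origin on the work surface. World frame = base frame: x ahead of the robot, y to its left, z up, the work surface at z = 0. Lengths are in m, angles in rad, forces in N, time in s.
With the tool pointing down it reaches from about 0.275 to 0.875 m from the base axis. Payload 12.5 kg.
Tool frame: the origin (TCP) lies on the mounting face of the last link; the fingertips stand 173 mm ahead of it and the grasp point (between the pads) lies r.tcp_to_grasp ahead of it (r.tcp_to_grasp is the distance from the TCP to the grasp point, in m); z points along the fingers, x is the direction in which the jaws open and shut, and the axes are right-handed (so a half turn about z gives the same grasp; the last joint's range is limited). The gripper opens to 85 mm and grips with 20 to 120 N. Pads are 22 mm wide; open, the fingers measure 114 mm over their backs; the gripper's body (76 mm by 85 mm) begins 54 mm behind the grasp point. The pads swing forward as they close: fully open they stand 13 mm farther back than shut.
Start: joints at [1.193, 0.351, 1.652, -0, 1.139, -0.085], TCP at [0.159, 0.527, 0.405] pointing down, gripper open.
Joint ranges: [-2.75, 2.75], [-0.79, 2.1], [0.01, 2.65], [-1.57, 4.71], [0.07, 3.14], [-2.87, 2.87]. Speed limits (rad/s): [2.22, 2.22, 2.79, 3.14, 3.14, 3.14].

### API

Orientations are given as a unit quaternion [x, y, z, w].
In Python, from cell import r gives the robot as it stands. The module is installed in compiled form; this text tells all that it offers.
- The arm moves only by the tool carry_out, never from a script. Its argument "steps" is a list of rows, each a list of 7 numbers: the turn, a rotation vector about the tool's x, y, z in degrees, then the shift along the tool's x, y, z in mm, then the closure, from 0 (fully open) to 1 (shut). In form: [[ax, ay, az, tx, ty, tz, fingers], ...]. A call has 1 to 20 rows; each row shifts and turns the commanded pose from where the row before left it, along the tool's axes as they then stand; what a row does not reach is not made up. A row lasts 1/8 s, in which the tool goes at most 62.5 mm and 10.7 degrees, less where a joint would pass 70% of its speed; a pose out of reach is approached as far as the arm can. A call is refused whole if a number of a shift passes 62.5 or a number of a turn 10.7, either way. A call with a gripper value outside its range is refused whole. The fingers move at their own pace and stop on an object; the grip force is fixed at half the most. Time passes only in rows, so rows that do not move let the fingers close. It gives the time, the measured TCP pose, the force and the opening at its end, in the units of the state.
- r.read_state(): the state, without advancing time (a new reading comes with each control period).
- r.grab_frame(name): name is "side" or "top" or "wrist"; returns a dict with "img" (480x640x3 uint8, blue, green, red), "fx", "fy", "cx", "cy" (pixels), "camera_from_world" (4x4, takes a point from world to camera coordinates); the wrist camera has in their place "mount" (4x4, takes a point from camera to tool coordinates, whose origin is the TCP and whose axes are the tool frame's). Camera axes: x right, y up, looking along -z (the intrinsics and any distortion apply to the point x, -y, -z); pixel columns grow to the right and rows downward; lengths in m; the calibration is good to about 2 mm. A picture is of the moment at which its call begins: read the wrist's pose just before it. There is no depth.
- r.job_done(): hands the job in, once; it reports no verdict.
The state is a dict: "time": time; "joints": joint angles; "joint_vel": joint speeds; "joint_efforts": joint torques, N m; "ee_pos": TCP position; "ee_rot": TCP orientation; "wrist_force": force on the tool from outside, world axes, zero at the start; "moment": the same for the moment, N m; "opening": opening from 0.0 (shut) to 1.0 (fully open).
Only numpy, scipy, OpenCV 4.12 (cv2) and the standard library are available. Lean on these libraries where they do the work, as an engineer would, in place of code of your own. Each camera call takes 0.05 s, during which the arm holds its last target.

### The job

Make up two test kits from the parts standing on the bench. The compression kit goes in the round tray: the round platen with the stem, and the shorter of the two concrete cylinders. The bend kit goes in the square tray: the support block with two rollers, the loading nose with one rounded ridge, and the longer of the two concrete bars. Put every part right inside its tray, flat on the tray's floor and the same way up as it stands now, not on the rim or on another part; leave the taller cylinder and the shorter bar where they are.

Things in the scene. Friction and masses are not known exactly. Their poses are not given: they have to be found in the camera images.
- round_tray: Round dark grey steel kit tray, 176 mm across outside, fixed to the bench, rim 12 mm high and 4 mm thick (168 mm across inside), floor 3 mm thick. Origin: centre of its underside, on the bench. z up.
- square_tray: Square dark grey steel kit tray, 190 x 190 mm outside, fixed to the bench, rim 12 mm high and 4 mm thick (182 x 182 mm inside), floor 3 mm thick. Origin: centre of its underside, on the bench. x and y run along its sides, z up.
- platen_mid (a point): Round steel compression platen standing on the bench: a disc 60 mm across and 22 mm thick with an upright stem on its middle, 22 mm across and 40 mm long; 62 mm high in all, about 0.55 kg. The point lies on its axis, half-way up (31 mm above its underside). Pick it by the stem.
- short_cylinder_mid (a point): The shorter of two grey concrete cylinders, standing upright: 40 mm across, 60 mm high, about 0.18 kg. The point lies on its axis, half-way up (30 mm above its underside).
- tall_cylinder_mid (a point): The taller of two grey concrete cylinders, standing upright: 40 mm across, 95 mm high. Not part of a kit. The point lies on its axis, half-way up.
- long_bar_mid (a point): The longer of two grey concrete bars of square section, lying flat: 110 mm long (its y axis), 30 mm wide (x), 30 mm high (z, up), about 0.23 kg. The point is its centre (15 mm above its underside).
- short_bar_mid (a point): The shorter of two grey concrete bars of square section, lying flat: 60 mm long (y), 30 mm wide (x), 30 mm high. Not part of a kit. The point is its centre.
- support_mid (a point): Bend support: an aluminium block 80 mm long (its y axis), 40 mm wide (x), 30 mm high, with two dark steel rollers 16 mm thick lying across its top (along x), centred 29 mm either side of the middle (y); 43 mm high in all, about 0.36 kg. The point lies on the vertical through its middle, 21.5 mm above its underside. z up. Between the rollers, its sides can be gripped across the 40 mm width, from the underside to 30 mm up.
- nose_mid (a point): Steel loading nose standing ridge up: a foot 50 mm (its y axis) by 40 mm (x), 14 mm thick, with one upright rib 18 mm thick (x) and 50 mm long (y) on its middle, with flat sides to 43 mm and a rounded top at 52 mm; about 0.34 kg. The point lies on the vertical through its middle, 26 mm above its underside. z up. Pick it by the rib.
Things that resemble listed ones, but are neither listed nor needed, are in the scene too. Leave any green or purple look-alike of the part that bears long_bar_mid alone.

How it is judged:
By the outcome, as a careful person would: the job done as asked, in the order asked, and still so for the second after the job is handed in, with the robot touching nothing.
It also fails if it takes over 125 s, if anything falls off the work surface, if the arm or the gripper's body presses on something with over 40 N, if the wrist force passes 120 N, or if a joint passes its speed limit or range.

## Working session

There is one attempt and no reset: what is moved stays moved. The work goes in short steps, Python scripts to look and compute and a tool call to move; the robot and the scene stay as the last step left them, time stands still between calls to the robot, and variables do not carry over. Pictures are saved under pics/ and viewed, and the job is handed in when it is done.

Besides the shell and the picture viewer there is one more tool, called after "Call:" as name(argument=value, ...), one argument or row to a line, values as JSON. carry_out: Moves the arm, as the interface text tells. Its arguments: {"type":"object","properties":{"steps":{"type":"array"}},"required":["steps"]}

```bash
mkdir -p pics
python3 - <<'E'
from cell import r
import cv2
s=r.read_state(); print(s, r.tcp_to_grasp)
for n in ["top","side","wrist"]:
    f=r.grab_frame(n); cv2.imwrite(f"pics/{n}0.png",f["img"])
    print(n,{k:v for k,v in f.items() if k!="img"})
E
```

```text
{'time': 0.0, 'joints': array([ 1.19338907e+00,  3.51218851e-01,  1.65244581e+00, -1.12431548e-05,
        1.13907314e+00, -8.46119611e-02]), 'joint_vel': array([ 0.0005463 ,  0.00044402,  0.00083406, -0.0006063 ,  0.00059712,
       -0.00040233]), 'joint_efforts': array([ 1.01123394e-03, -5.06127834e+01, -2.91391522e+01,  5.13467694e-05,
        4.46282953e-03, -4.40223175e-05]), 'ee_pos': array([0.15867879, 0.52647091, 0.40415957]), 'ee_rot': array([ 8.02690708e-01,  5.96395254e-01, -4.84131940e-04,  3.05758647e-04]), 'wrist_force': array([-0.05739491,  0.24568181, -0.1421465 ]), 'moment': array([ 0.01349242, -0.01949018,  0.0111009 ]), 'opening': 1.000213104753702} 0.1547
top {'fx': 451.29459809714217, 'fy': 451.29459809714217, 'cx': 312.3871060346529, 'cy': 251.08825220443538, 'camera_from_world': array([[-0.02225675, -0.99974996, -0.00215724,  0.01808895],
       [ 0.98702247, -0.02231655,  0.15902393, -0.48817265],
       [-0.15903231,  0.00141012,  0.98727237, -0.8106343 ],
       [ 0.        ,  0.        ,  0.        ,  1.        ]])}
side {'fx': 454.7000585586121, 'fy': 454.7000585586121, 'cx': 324.53976851474454, 'cy': 234.2381295338043, 'camera_from_world': array([[-0.98595261, -0.16655172,  0.01256893,  0.50078166],
       [ 0.12267454, -0.67102705,  0.73121382, -0.11242519],
       [-0.11335083,  0.72248406,  0.68203253, -0.99703088],
       [ 0.        ,  0.        ,  0.        ,  1.        ]])}
wrist {'fx': 339.69612241675986, 'fy': 339.69612241675986, 'cx': 315.2581236545675, 'cy': 236.09482873028807, 'mount': array([[ 9.99999999e-01,  1.17737684e-05, -3.19584841e-05,
        -4.92348721e-04],
       [ 6.71443804e-07, -9.44979871e-01, -3.27128482e-01,
        -8.48305643e-02],
       [-3.40516591e-05,  3.27128482e-01, -9.44979870e-01,
         3.00250444e-02],
       [ 0.00000000e+00,  0.00000000e+00,  0.00000000e+00,
         1.00000000e+00]])}
```

View pics/top0.png

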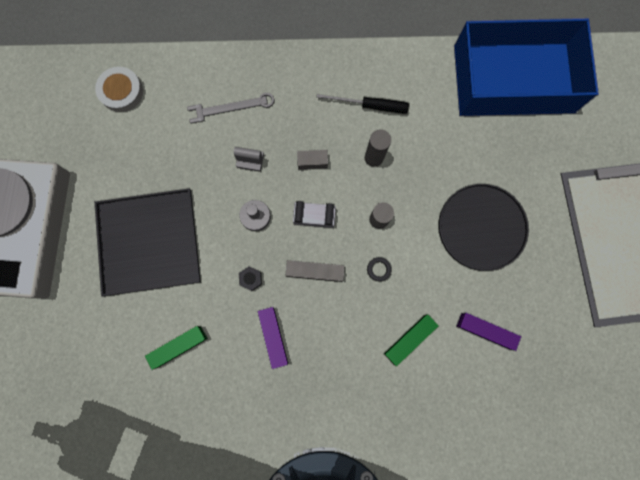

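View pics/side0.png

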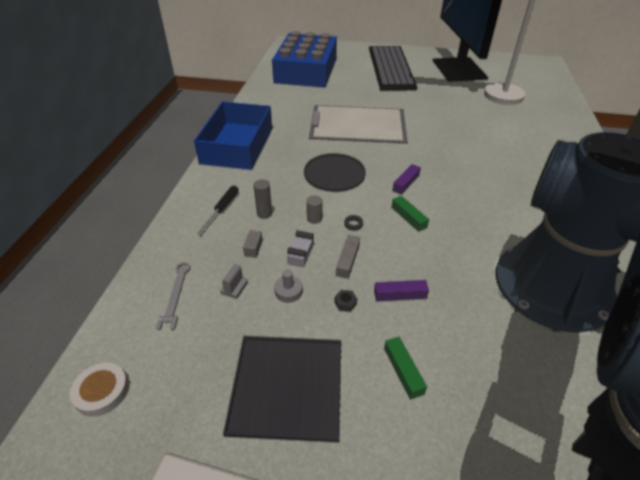

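View pics/wrist0.png

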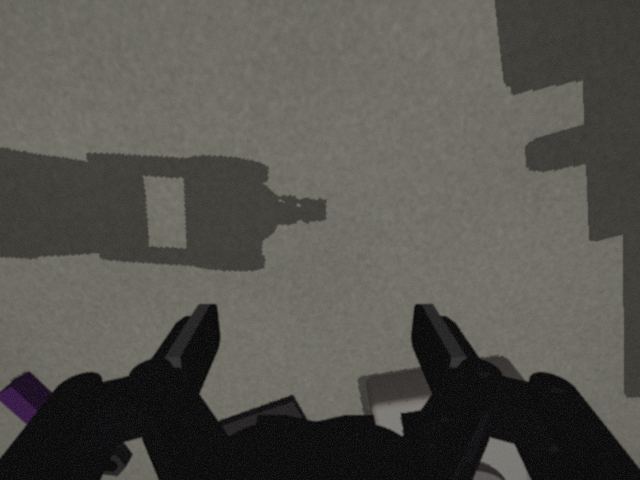

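The top view shows every part: the nose near (248,158), short bar (313,159), tall cylinder (377,148), platen (255,213), support (315,214), short cylinder (382,215) and long bar (315,270). The square tray is at (148,242) and the round tray at (483,227). I'll zoom in to measure them.

Run:
```python
import cv2
a=cv2.imread("pics/top0.png")
cv2.imwrite("pics/topz1.png",cv2.resize(a[135:295,225:405],None,fx=4.4,fy=3.75*0+3.7,interpolation=cv2.INTER_CUBIC)) if 0 else cv2.imwrite("pics/topz1.png",cv2.resize(a[140:290,225:405],None,fx=4,fy=4,interpolation=cv2.INTER_CUBIC))
b=cv2.imread("pics/side0.png")
cv2.imwrite("pics/sidez1.png",cv2.resize(b[170:320,210:390],None,fx=4,fy=4,interpolation=cv2.INTER_CUBIC))
```

```text
(no output)
```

View pics/topz1.png

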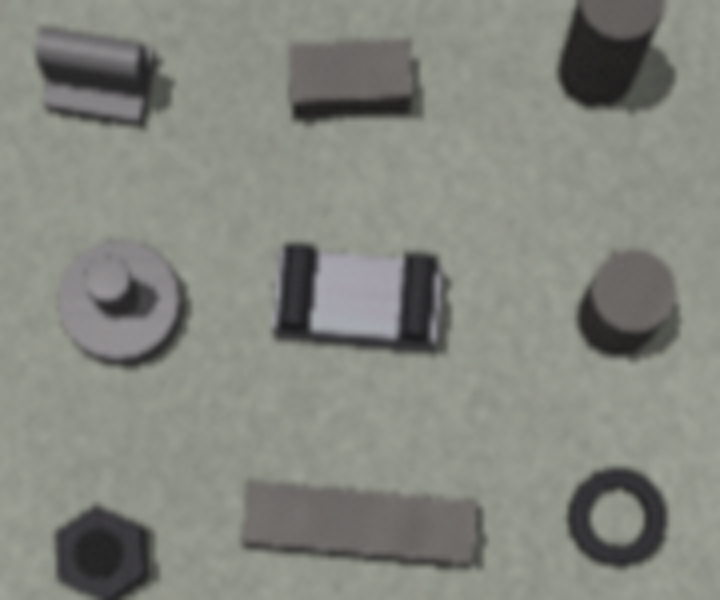

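View pics/sidez1.png

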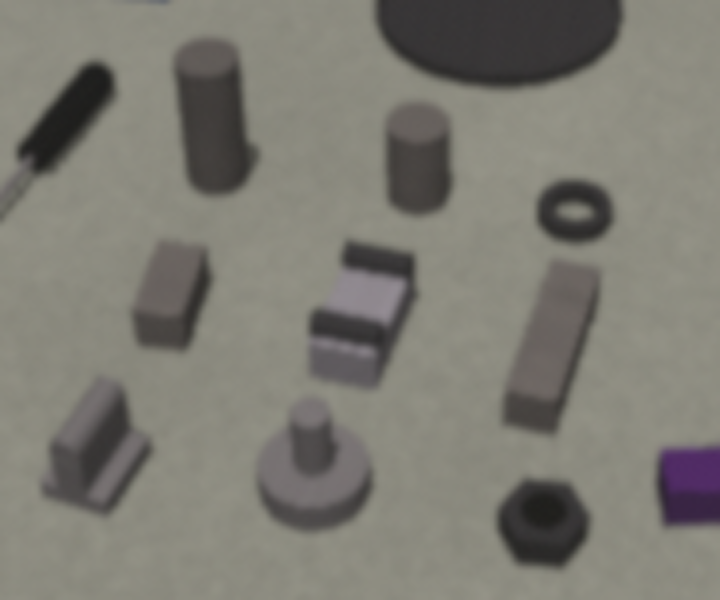

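The zoom gives me the top-face corners and centres. I'll back-project them at their known heights and overlay the models on both views.

```bash
cat > h.py <<'E'
import numpy as np, cv2, pickle
from cell import r
def cam(n):
    f=r.grab_frame(n); return f
def bp(f,u,v,z):
    d=np.array([(u-f["cx"])/f["fx"],-(v-f["cy"])/f["fy"],-1.])
    M=np.array(f["camera_from_world"]);R=M[:3,:3];t=M[:3,3]
    o=-R.T@t; w=R.T@d; return o+w*(z-o[2])/w[2]
def pj(f,P):
    M=np.array(f["camera_from_world"]); p=np.atleast_2d(P)@M[:3,:3].T+M[:3,3]
    return np.c_[f["cx"]+f["fx"]*p[:,0]/-p[:,2], f["cy"]+f["fy"]*p[:,1]/p[:,2]]
def wristcam(f,s):
    from scipy.spatial.transform import Rotation as Ro
    T=np.eye(4);T[:3,:3]=Ro.from_quat(s["ee_rot"]).as_matrix();T[:3,3]=s["ee_pos"]
    g=dict(f);g["camera_from_world"]=np.linalg.inv(T@f["mount"]);return g
def circ(c,rad,z,n=48):
    a=np.linspace(0,2*np.pi,n+1);return np.c_[c[0]+rad*np.cos(a),c[1]+rad*np.sin(a),0*a+z]
def rect(c,yaw,lx,ly,z,oy=0,ox=0):
    p=np.array([[1,1],[-1,1],[-1,-1],[1,-1],[1,1]])*[lx/2,ly/2]+[ox,oy]
    R=np.array([[np.cos(yaw),-np.sin(yaw)],[np.sin(yaw),np.cos(yaw)]])
    return np.c_[p@R.T+np.array(c)[:2],np.full(5,z)]
def draw(f,curves,box,k,name):
    x0,y0,x1,y1=box
    im=cv2.resize(f["img"][y0:y1,x0:x1],None,fx=k,fy=k,interpolation=cv2.INTER_CUBIC)
    for c,col in curves:
        q=(pj(f,c)-[x0,y0]+.5)*k-.5
        cv2.polylines(im,[np.round(q*8).astype(np.int32)],False,col,1,cv2.LINE_AA,3)
    cv2.imwrite(name,im)
E
python3 - <<'E'
from h import *
t=cam("top");s=cam("side")
def zt(X,Y):return 225+(X+.5)/4-.5,140+(Y+.5)/4-.5
def zs(X,Y):return 210+(X+.5)/4-.5,170+(Y+.5)/4-.5
print("camtop",-t["camera_from_world"][:3,:3].T@t["camera_from_world"][:3,3])
for n,p,z in [("platen stem",(110,279),.062),("platen disc",(120,298),.022),("cyl",(632,292),.06),("tall",(622,0),.095)]+[("bar",p,.03) for p in [(246,482),(480,500),(475,565),(243,547)]]+[("sup",p,.03) for p in [(318,252),(405,258),(400,338),(310,333)]]+[("sbar",p,.03) for p in [(290,43),(411,40),(411,98),(292,102)]]+[("noseridge",p,.052) for p in [(40,45),(150,57)]]+[("nosefoot",p,.014) for p in [(45,108),(142,120)]]:
    print(n,bp(t,*zt(*p),z)[:2].round(4))
for n,p,z in [("platen stem",(311,411),.062),("cyl",(419,123),.06)]+[("bar",p,.03) for p in [(550,262),(600,270),(556,402),(506,392)]]+[("sbar",p,.03) for p in [(160,243),(208,250),(186,318),(136,308)]]:
    print("side",n,bp(s,*zs(*p),z)[:2].round(4))
for p in [(95,200),(191,190),(201,285),(103,295)]: print("sq",bp(t,*p,.012)[:2].round(4))
for p in [(483,184),(483,271),(438,227),(528,227)]: print("rd",bp(t,*p,.012)[:2].round(4))
E
```

```text
camtop [0.35332293 0.00833318 0.877987  ]
platen stem [0.5658 0.1175]
platen disc [0.5666 0.1179]
cyl [ 0.5546 -0.1251]
tall [ 0.6831 -0.1213]
bar [0.4737 0.0573]
bar [ 0.4626 -0.0533]
bar [ 0.4318 -0.0499]
bar [0.4428 0.0591]
sup [0.5853 0.021 ]
sup [ 0.5814 -0.021 ]
sup [ 0.5419 -0.0176]
sup [0.5453 0.0256]
sbar [0.692  0.0328]
sbar [ 0.6921 -0.027 ]
sbar [ 0.6622 -0.0262]
sbar [0.6615 0.0323]
noseridge [0.6849 0.1523]
noseridge [0.6777 0.0995]
nosefoot [0.667  0.1563]
nosefoot [0.6597 0.1078]
side platen stem [0.5657 0.12  ]
side cyl [ 0.5547 -0.1238]
side bar [ 0.4627 -0.0472]
side bar [ 0.4332 -0.0456]
side bar [0.4451 0.062 ]
side bar [0.4727 0.0596]
side sbar [ 0.691  -0.0221]
side sbar [ 0.6616 -0.0213]
side sbar [0.6588 0.0356]
side sbar [0.6888 0.0329]
sq [0.6051 0.4355]
sq [0.6213 0.2456]
sq [0.4317 0.2225]
sq [0.4167 0.41  ]
rd [ 0.6203 -0.3353]
rd [ 0.4465 -0.321 ]
rd [ 0.535 -0.24 ]
rd [ 0.531  -0.4161]
```

```bash
cat > ov.py <<'E'
from h import *
G=(0,255,0);Y=(0,255,255);Rd=(0,0,255)
M=dict(platen=(.566,.118,0),cyl=(.5545,-.1245,0),bar=(.4527,.0045,-.099),sup=(.5637,.0025,-.093),nose=(.683,.129,-.14),sq=(.5187,.3284,.10),rd=(.533,-.328,0))
def curves(M):
    c=[]
    p=M["platen"];c+=[(circ(p,.011,.062),G),(circ(p,.03,.022),G),(circ(p,.03,0),Y)]
    p=M["cyl"];c+=[(circ(p,.02,.06),G),(circ(p,.02,0),Y)]
    p=M["bar"];c+=[(rect(p,p[2],.03,.11,.03),G),(rect(p,p[2],.03,.11,0),Y)]
    p=M["sup"];c+=[(rect(p,p[2],.04,.08,.03),G),(rect(p,p[2],.04,.08,0),Y)]
    p=M["nose"];c+=[(rect(p,p[2],.04,.05,.014),G),(rect(p,p[2],.018,.05,.043),G),(rect(p,p[2],.04,.05,0),Y)]
    p=M["sq"];c+=[(rect(p,p[2],.19,.19,.012),G),(rect(p,p[2],.182,.182,.003),Y)]
    p=M["rd"];c+=[(circ(p,.088,.012),G),(circ(p,.084,.003),Y)]
    return c
E
python3 - <<'E'
from ov import *
t=cam("top");s=cam("side");c=curves(M)
draw(t,c,(225,140,405,290),4,"pics/o1.png");draw(s,c,(210,170,390,320),4,"pics/o2.png")
draw(t,c,(85,170,215,310),4,"pics/o3.png");draw(t,c,(420,165,560,285),4,"pics/o4.png")
a=np.zeros((560,1090,3),np.uint8);x=cv2.imread("pics/o3.png");y=cv2.imread("pics/o4.png")
a[:560,:520]=x[:560];a[:480,530:1090]=y;cv2.imwrite("pics/o5.png",cv2.resize(a,(800,411)))
E
```

```text
(no output)
```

View pics/o1.png

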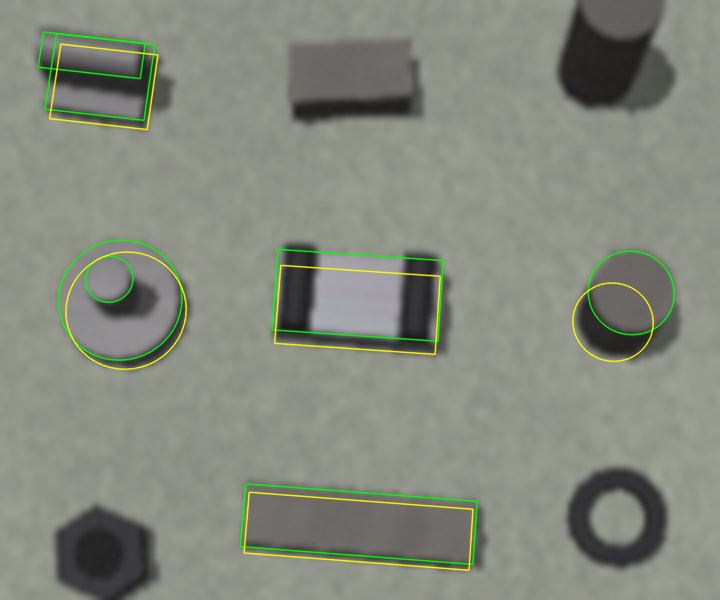

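View pics/o2.png

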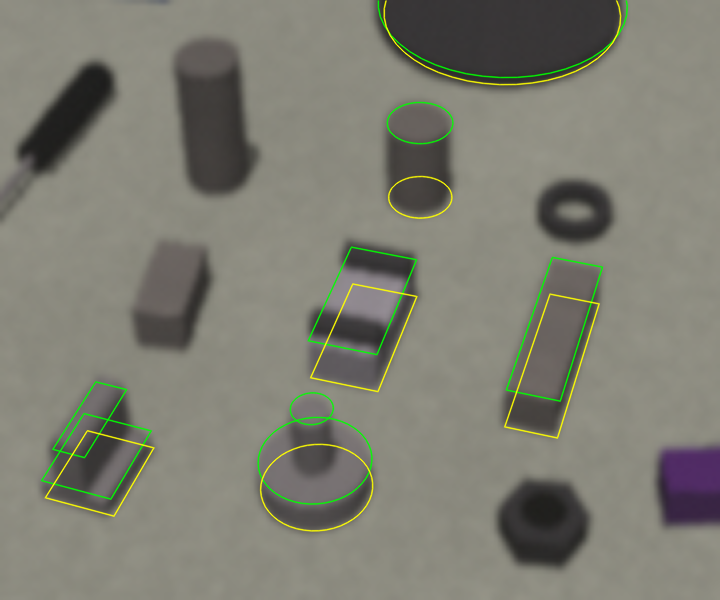

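View pics/o5.png

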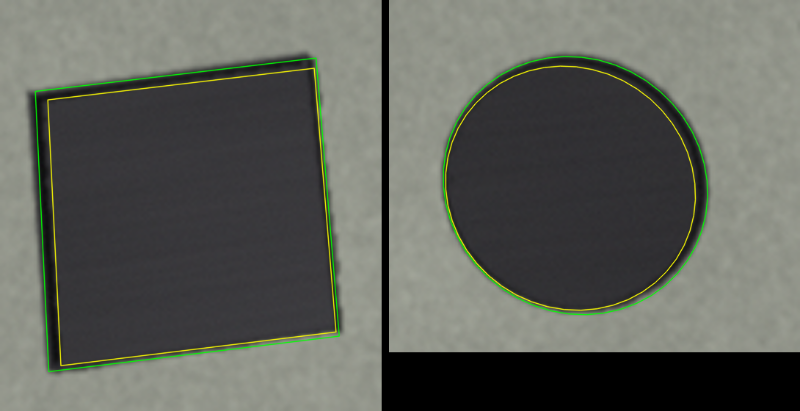

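The overlays fit within about 2 mm in both views. First I'll turn the tool so its jaws open along about -5.7° yaw.

Call:
carry_out(
  steps=[
    [0, 0, 10.5, 0, 0, 0, 0],
    [0, 0, 10.5, 0, 0, 0, 0],
    [0, 0, 10.5, 0, 0, 0, 0],
    [0, 0, 10.5, 0, 0, 0, 0],
    [0, 0, 10.5, 0, 0, 0, 0],
    [0, 0, 10.5, 0, 0, 0, 0],
    [0, 0, 10.5, 0, 0, 0, 0],
    [0, 0, 5.4, 0, 0, 0, 0],
    [0, 0, 0, 0, 0, 0, 0],
  ],
)

```text
time: 1.48
ee_pos: [0.1587, 0.5266, 0.4047]
ee_rot: [0.999, -0.049, -0.0, 0.0]
wrist_force: [0.8, 0.6, 0.1]
opening: 1.001
```

```bash
cat >> h.py <<'E'
from scipy.spatial.transform import Rotation as Ro
def go(x,y,z):
    s=r.read_state();R=Ro.from_quat(s["ee_rot"]).as_matrix()
    d=R.T@(np.array([x,y,z])-s["ee_pos"])*1000
    print("t",round(s["time"],2),"pos",s["ee_pos"].round(4),"yaw",round(float(np.degrees(np.arctan2(R[1,0],R[0,0]))),2),"tilt",R[:2,2].round(4),"open",round(s["opening"],3),"F",s["wrist_force"].round(1),"\n tool d",d.round(1),"rows>=",np.abs(d).max()/62.5)
E
python3 -c "
from h import *
go(.566,.118,.30)"
```

```text
t 1.48 pos [0.1587 0.5266 0.4047] yaw -5.63 tilt [-0.0001 -0.0001] open 1.001 F [0.8 0.6 0.1] 
 tool d [445.4 366.6 104.7] rows>= 7.1268227290860695
```

Call:
carry_out(
  steps=[
    [0, 0, 0, 31.8, 26.2, 7.5, 0],
    [0, 0, 0, 31.8, 26.2, 7.5, 0],
    [0, 0, 0, 31.8, 26.2, 7.5, 0],
    [0, 0, 0, 31.8, 26.2, 7.5, 0],
    [0, 0, 0, 31.8, 26.2, 7.5, 0],
    [0, 0, 0, 31.8, 26.2, 7.5, 0],
    [0, 0, 0, 31.8, 26.2, 7.5, 0],
    [0, 0, 0, 31.8, 26.2, 7.5, 0],
    [0, 0, 0, 31.8, 26.2, 7.5, 0],
    [0, 0, 0, 31.8, 26.2, 7.5, 0],
    [0, 0, 0, 31.8, 26.2, 7.5, 0],
    [0, 0, 0, 31.8, 26.2, 7.5, 0],
    [0, 0, 0, 31.8, 26.2, 7.5, 0],
    [0, 0, 0, 31.8, 26.2, 7.5, 0],
    [0, 0, 0, 0, 0, 0, 0],
    [0, 0, 0, 0, 0, 0, 0],
  ],
)

```text
time: 3.48
ee_pos: [0.5652, 0.1177, 0.2996]
ee_rot: [0.999, -0.049, -0.0, -0.0]
wrist_force: [-0.3, -1.0, 0.1]
opening: 1.002
```

Run:
```python
from ov import *
go(.566,.118,.215)
s=r.read_state();w=wristcam(r.grab_frame("wrist"),s)
draw(w,curves(M),(0,0,640,480),1.25,"pics/w1.png")
```

```text
t 3.48 pos [0.5652 0.1177 0.2996] yaw -5.61 tilt [-0.0006  0.0001] open 1.002 F [-0.3 -1.   0.1] 
 tool d [ 0.9 -0.3 84.6] rows>= 1.3532265605202667
```

View pics/w1.png

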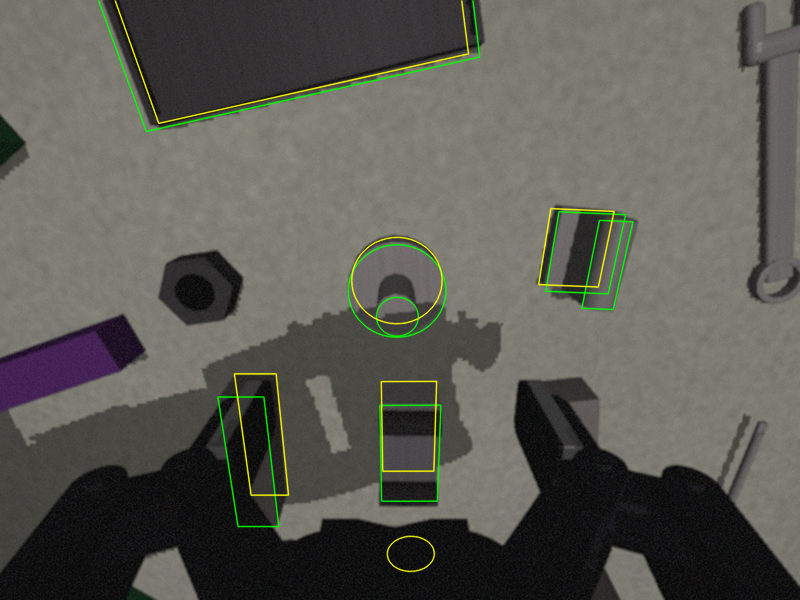

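The wrist view confirms the platen's position: its stem is at about (397,317) and the overlay sits on it. I'll descend and grip.

Call:
carry_out(
  steps=[
    [0, 0, 0, 0.5, -0.3, 20, 0],
    [0, 0, 0, 0.4, 0, 25, 0],
    [0, 0, 0, 0, 0, 25, 0],
    [0, 0, 0, 0, 0, 20, 0],
    [0, 0, 0, 0, 0, 7.5, 0],
    [0, 0, 0, 0, 0, 0, 0],
    [0, 0, 0, 0, 0, 0, 1],
    [0, 0, 0, 0, 0, 0, 1],
    [0, 0, 0, 0, 0, 0, 1],
    [0, 0, 0, 0, 0, 0, 1],
    [0, 0, 0, 0, 0, 0, 1],
    [0, 0, 0, 0, 0, 0, 1],
    [0, 0, 0, 0, 0, 0, 1],
    [0, 0, 0, 0, 0, 0, 1],
  ],
)

```text
time: 5.28
ee_pos: [0.5663, 0.1178, 0.2025]
ee_rot: [0.999, -0.05, -0.0, 0.0]
wrist_force: [-2.9, -0.5, 6.0]
opening: 0.241
```

Run:
```python
from ov import *
go(.533,-.288,.31)
```

```text
t 5.28 pos [0.5663 0.1178 0.2025] yaw -5.68 tilt [-0.  0.] open 0.241 F [-2.9 -0.5  6. ] 
 tool d [   6.9  407.1 -107.5] rows>= 6.513682688641232
```

Call:
carry_out(
  steps=[
    [0, 0, 0, 0, 0, -15, 1],
    [0, 0, 0, 0, 0, -30, 1],
    [0, 0, 0, 0, 0, -35, 1],
    [0, 0, 0, 0, 0, -30, 1],
    [0, 0, 0, 0, 20, 0, 1],
    [0, 0, 0, 0, 35, 0, 1],
    [0, 0, 0, 0, 40, 0, 1],
    [0, 0, 0, 1, 40, 0, 1],
    [0, 0, 0, 1, 40, 0, 1],
    [0, 0, 0, 1, 40, 0, 1],
    [0, 0, 0, 1, 40, 0, 1],
    [0, 0, 0, 1, 40, 0, 1],
    [0, 0, 0, 1, 40, 0, 1],
    [0, 0, 0, 1, 35, 0, 1],
    [0, 0, 0, 0, 25, 0, 1],
    [0, 0, 0, 0, 14, 0, 1],
    [0, 0, 0, 0, 0, 0, 1],
    [0, 0, 0, 0, 0, 0, 1],
  ],
)

```text
time: 7.52
ee_pos: [0.5328, -0.2892, 0.3119]
ee_rot: [0.999, -0.049, -0.0, -0.0]
wrist_force: [0.6, -0.1, -4.9]
opening: 0.237
```

Run:
```python
from ov import *
go(.533,-.290,.2055)
s=r.read_state();w=wristcam(r.grab_frame("wrist"),s)
draw(w,curves(M),(0,0,640,480),1.25,"pics/w2.png")
```

```text
t 7.53 pos [ 0.5328 -0.2892  0.3119] yaw -5.65 tilt [-0.0007  0.0006] open 0.237 F [ 0.6 -0.1 -4.9] 
 tool d [  0.3   0.8 106.4] rows>= 1.7019732506472502
```

View pics/w2.png

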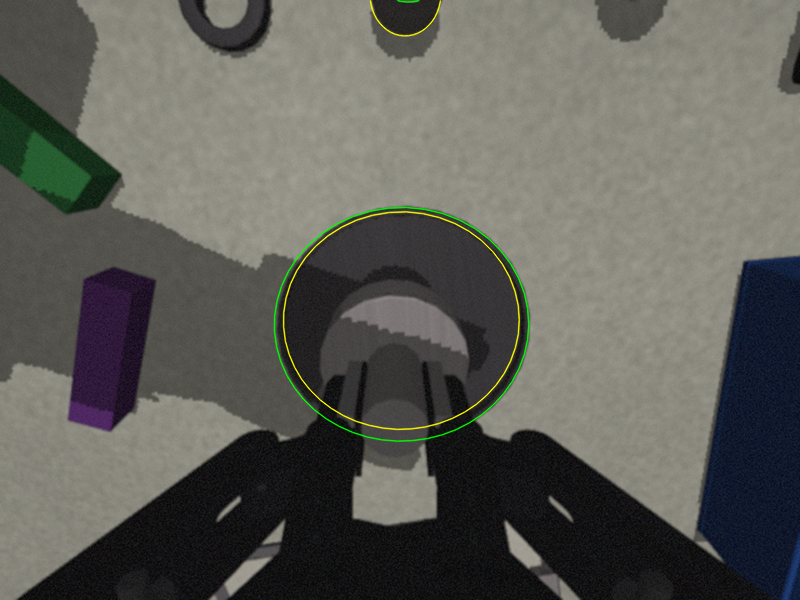

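The platen hangs upright over the tray, and the tray overlay matches at about (400,323). I'll lower it to just above the tray floor.

Call:
carry_out(
  steps=[
    [0, 0, 0, 0, 0.8, 20, 1],
    [0, 0, 0, 0, 0, 30, 1],
    [0, 0, 0, 0, 0, 30, 1],
    [0, 0, 0, 0, 0, 15, 1],
    [0, 0, 0, 0, 0, 8, 1],
    [0, 0, 0, 0, 0, 2.5, 1],
    [0, 0, 0, 0, 0, 0, 1],
    [0, 0, 0, 0, 0, 0, 1],
  ],
)

```text
time: 8.57
ee_pos: [0.533, -0.2908, 0.2074]
ee_rot: [0.999, -0.05, 0.001, 0.0]
wrist_force: [1.3, -0.2, -5.8]
opening: 0.239
```

Call:
carry_out(
  steps=[
    [0, 0, 0, 0, 0, 1.2, 1],
    [0, 0, 0, 0, 0, 0, 1],
  ],
)

```text
time: 8.82
ee_pos: [0.5329, -0.2908, 0.2057]
ee_rot: [0.999, -0.05, 0.0, 0.0]
wrist_force: [-0.6, -0.8, -5.0]
opening: 0.238
```

Call:
carry_out(
  steps=[
    [0, 0, 0, 0, 0, 0.7, 1],
    [0, 0, 0, 0, 0, 0, 1],
    [0, 0, 0, 0, 0, 0, 0.5],
    [0, 0, 0, 0, 0, 0, 0.4],
    [0, 0, 0, 0, 0, 0, 0.4],
    [0, 0, 0, 0, 0, 0, 0.4],
    [0, 0, 0, 0, 0, -20, 0.4],
    [0, 0, 0, 0, 0, -35, 0.3],
    [0, 0, 0, 0, 0, -40, 0],
    [0, 0, 0, 0, 0, 0, 0],
  ],
)

```text
time: 10.07
ee_pos: [0.5334, -0.2911, 0.3043]
ee_rot: [0.999, -0.049, 0.003, 0.002]
wrist_force: [0.3, -0.9, -0.8]
opening: 0.997
```

Run:
```python
from ov import *
go(.5545,-.1245,.30)
s=r.read_state();w=wristcam(r.grab_frame("wrist"),s)
M["platen"]=(.533,-.290,0)
draw(w,curves(M),(0,0,640,480),1.25,"pics/w3.png")
```

```text
t 10.07 pos [ 0.5334 -0.2911  0.3043] yaw -5.67 tilt [ 0.0058 -0.0037] open 0.997 F [ 0.3 -0.9 -0.8] 
 tool d [   4.5 -167.8    3.8] rows>= 2.6855319892162526
```

View pics/w3.png

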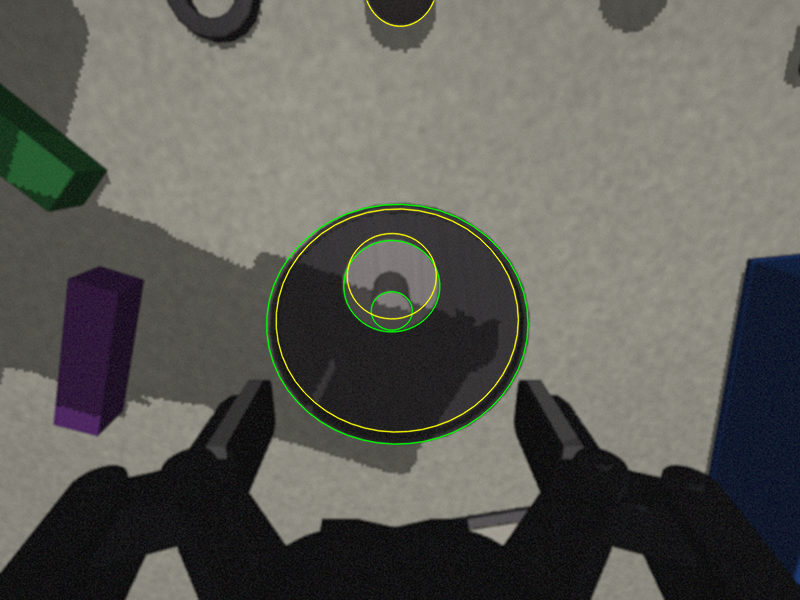

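The platen stands flat in the tray and the overlay matches. Next is the short cylinder.

Call:
carry_out(
  steps=[
    [0, 0, 0, 1, -18, 0, 0],
    [0, 0, 0, 1, -30, 0, 0],
    [0, 0, 0, 1, -40, 0, 0],
    [0, 0, 0, 1, -40, 0, 0],
    [0, 0, 0, 0.5, -27, 0, 0],
    [0, 0, 0, 0, -12.8, 0, 0],
    [0, 0, 0, 0, 0, 0, 0],
    [0, 0, 0, 0, 0, 0, 0],
  ],
)

```text
time: 11.12
ee_pos: [0.5538, -0.1248, 0.2996]
ee_rot: [0.999, -0.05, -0.0, 0.0]
wrist_force: [-0.2, 0.0, -0.9]
opening: 0.998
```

Run:
```python
from ov import *
go(.5545,-.1245,.187)
s=r.read_state();w=wristcam(r.grab_frame("wrist"),s)
draw(w,curves(M),(0,0,640,480),1.25,"pics/w4.png")
```

```text
t 11.12 pos [ 0.5538 -0.1248  0.2996] yaw -5.71 tilt [-0.0003 -0.0001] open 0.998 F [-0.2  0.  -0.9] 
 tool d [  0.7  -0.4 112.6] rows>= 1.8021082339499583
```

View pics/w4.png

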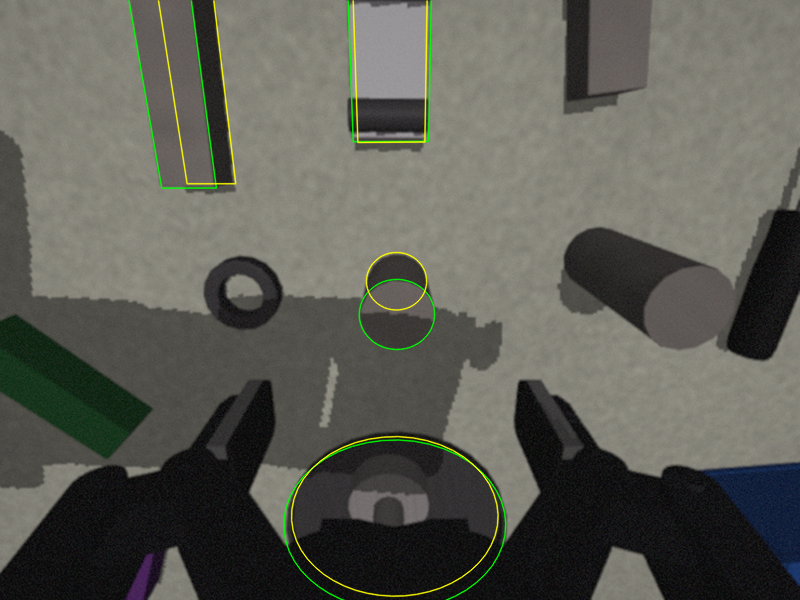

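Call:
carry_out(
  steps=[
    [0, 0, 0, 0.7, -0.3, 20, 0],
    [0, 0, 0, 0, 0, 30, 0],
    [0, 0, 0, 0, 0, 30, 0],
    [0, 0, 0, 0, 0, 20, 0],
    [0, 0, 0, 0, 0, 9.5, 0],
    [0, 0, 0, 0, 0, 0, 0],
    [0, 0, 0, 0, 0, 0, 1],
    [0, 0, 0, 0, 0, 0, 1],
    [0, 0, 0, 0, 0, 0, 1],
    [0, 0, 0, 0, 0, 0, 1],
    [0, 0, 0, 0, 0, 0, 1],
    [0, 0, 0, 0, 0, 0, 1],
    [0, 0, 0, 0, 0, 0, 1],
  ],
)

```text
time: 12.8
ee_pos: [0.5548, -0.124, 0.1911]
ee_rot: [0.999, -0.049, 0.001, 0.0]
wrist_force: [-0.8, 0.1, 5.0]
opening: 0.455
```

Run:
```python
from ov import *
go(.533,-.371,.28)
```

```text
t 12.8 pos [ 0.5548 -0.124   0.1911] yaw -5.67 tilt [ 0.001  -0.0003] open 0.455 F [-0.8  0.1  5. ] 
 tool d [  2.8 248.  -88.8] rows>= 3.967480060777888
```

Call:
carry_out(
  steps=[
    [0, 0, 0, 0, 0, -15, 1],
    [0, 0, 0, 0, 0, -30, 1],
    [0, 0, 0, 0, 0, -35, 1],
    [0, 0, 0, 0, 0, -25, 1],
    [0, 0, 0, 0, 15, 0, 1],
    [0, 0, 0, 0.5, 25, 0, 1],
    [0, 0, 0, 0.5, 32, 0, 1],
    [0, 0, 0, 0.5, 35, 0, 1],
    [0, 0, 0, 0.5, 35, 0, 1],
    [0, 0, 0, 0.5, 35, 0, 1],
    [0, 0, 0, 0, 32, 0, 1],
    [0, 0, 0, 0, 25, 0, 1],
    [0, 0, 0, 0, 14, 0, 1],
    [0, 0, 0, 0, 0, 0, 1],
    [0, 0, 0, 0, 0, 0, 1],
  ],
)

```text
time: 14.68
ee_pos: [0.5328, -0.3702, 0.2952]
ee_rot: [0.999, -0.049, -0.0, -0.0]
wrist_force: [-0.3, 0.2, -0.9]
opening: 0.453
```

Run:
```python
from ov import *
go(.533,-.372,.1940)
s=r.read_state();w=wristcam(r.grab_frame("wrist"),s)
M["platen"]=(.533,-.290,0)
M["cyl"]=(.533,-.372,0)
draw(w,curves(M),(0,0,640,480),1.25,"pics/w5.png")
```

```text
t 14.68 pos [ 0.5328 -0.3702  0.2952] yaw -5.64 tilt [-0.0003  0.0004] open 0.453 F [-0.3  0.2 -0.9] 
 tool d [  0.4   1.8 101.2] rows>= 1.6187966245950793
```

View pics/w5.png

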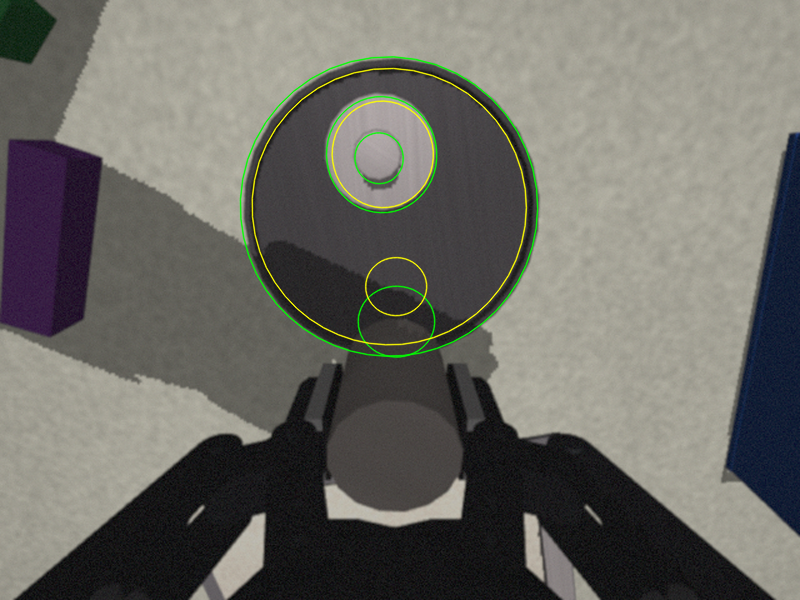

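Both footprints sit clear of each other and of the rim, so I'll lower the cylinder.

Call:
carry_out(
  steps=[
    [0, 0, 0, 0.3, 1, 20, 1],
    [0, 0, 0, 0, 0, 30, 1],
    [0, 0, 0, 0, 0, 25, 1],
    [0, 0, 0, 0, 0, 15, 1],
    [0, 0, 0, 0, 0, 8, 1],
    [0, 0, 0, 0, 0, 2.5, 1],
    [0, 0, 0, 0, 0, 0, 1],
    [0, 0, 0, 0, 0, 0, 1],
  ],
)

```text
time: 15.72
ee_pos: [0.5329, -0.3722, 0.1955]
ee_rot: [0.999, -0.05, 0.0, 0.0]
wrist_force: [0.4, -0.3, -2.2]
opening: 0.454
```

Call:
carry_out(
  steps=[
    [0, 0, 0, 0, 0, 1.4, 1],
    [0, 0, 0, 0, 0, 0, 1],
    [0, 0, 0, 0, 0, 0, 1],
    [0, 0, 0, 0, 0, 0, 0.4],
    [0, 0, 0, 0, 0, 0, 0.3],
    [0, 0, 0, 0, 0, 0, 0.3],
    [0, 0, 0, 0, 0, 0, 0.3],
    [0, 0, 0, 0, 0, -15, 0.3],
    [0, 0, 0, 0, 0, -30, 0.3],
    [0, 0, 0, 0, 0, -35, 0.3],
    [0, 0, 0, 0, 0, -25, 0],
    [0, 0, 0, 0, 0, 0, 0],
  ],
)

```text
time: 17.23
ee_pos: [0.5331, -0.3723, 0.3013]
ee_rot: [0.999, -0.049, 0.002, 0.001]
wrist_force: [0.3, 0.3, -1.2]
opening: 1.005
```

Run:
```python
from ov import *
go(.5637,.0025,.30)
s=r.read_state();w=wristcam(r.grab_frame("wrist"),s)
M["platen"]=(.533,-.290,0)
M["cyl"]=(.533,-.372,0)
draw(w,curves(M),(0,0,640,480),1.25,"pics/w6.png")
```

```text
t 17.23 pos [ 0.5331 -0.3723  0.3013] yaw -5.67 tilt [ 0.0036 -0.0029] open 1.005 F [ 0.3  0.3 -1.2] 
 tool d [-6.600e+00 -3.759e+02  3.000e-01] rows>= 6.015155516025716
```

View pics/w6.png

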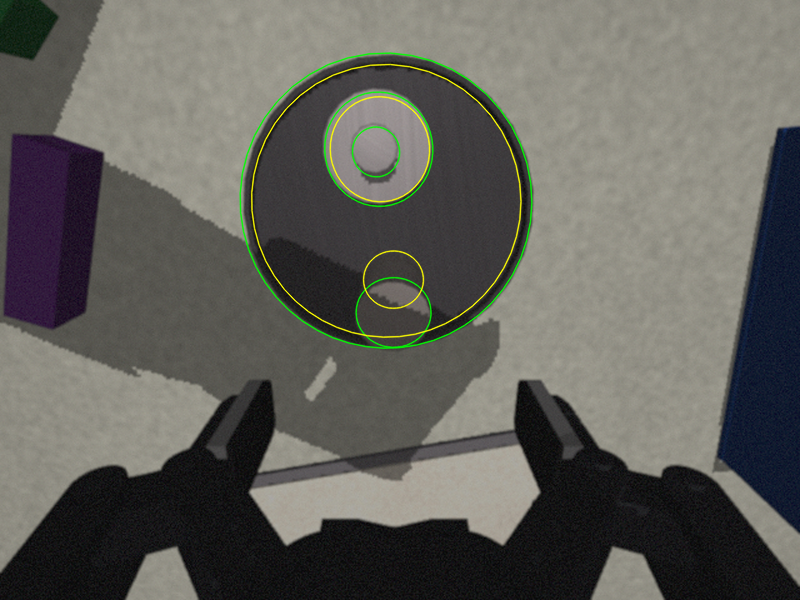

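The cylinder stands in the tray, well clear. Now the support.

Call:
carry_out(
  steps=[
    [0, 0, 0, 0, -18, 0, 0],
    [0, 0, 0, -0.6, -30, 0, 0],
    [0, 0, 0, -0.6, -40, 0, 0],
    [0, 0, 0, -0.6, -40, 0, 0],
    [0, 0, 0, -0.6, -40, 0, 0],
    [0, 0, 0, -0.6, -40, 0, 0],
    [0, 0, 0, -0.6, -40, 0, 0],
    [0, 0, 0, -0.6, -40, 0, 0],
    [0, 0, 0, -0.6, -38, 0, 0],
    [0, 0, 0, -0.6, -30, 0, 0],
    [0, 0, 0, -0.6, -20, 0, 0],
    [0, 0, 0, 0, 0, 0, 0],
    [0, 0, 0, 0, 0, 0, 0],
  ],
)

```text
time: 18.9
ee_pos: [0.5639, 0.0023, 0.2982]
ee_rot: [0.999, -0.05, -0.0, 0.0]
wrist_force: [-0.4, 0.0, -0.5]
opening: 0.996
```

Run:
```python
from ov import *
go(.5637,.0025,.19)
s=r.read_state();w=wristcam(r.grab_frame("wrist"),s)
draw(w,curves(M),(0,0,640,480),1.25,"pics/w7.png")
```

```text
t 18.9 pos [0.5639 0.0023 0.2982] yaw -5.69 tilt [-0.0004 -0.0001] open 0.996 F [-0.4  0.  -0.5] 
 tool d [-1.000e-01 -2.000e-01  1.082e+02] rows>= 1.7305700279763518
```

View pics/w7.png

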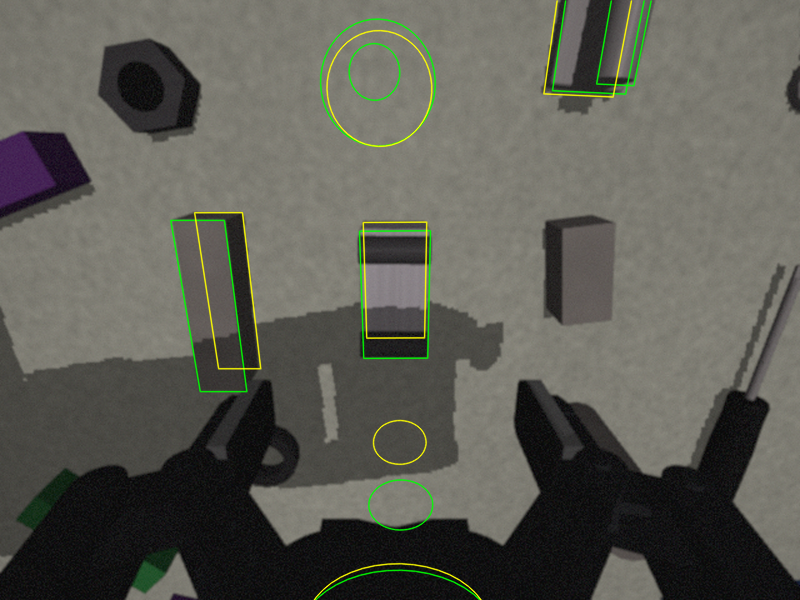

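The support's edges line up with the jaws, so I'll descend to it.

Call:
carry_out(
  steps=[
    [0, 0, 0, 0, -0.5, 20, 0],
    [0, 0, 0, 0, 0, 30, 0],
    [0, 0, 0, 0, 0, 30, 0],
    [0, 0, 0, 0, 0, 25, 0],
    [0, 0, 0, 0, 0, 12, 0],
    [0, 0, 0, 0, 0, 2, 0],
    [0, 0, 0, 0, 0, 0, 0],
    [0, 0, 0, 0, 0, 0, 1],
    [0, 0, 0, 0, 0, 0, 1],
    [0, 0, 0, 0, 0, 0, 1],
    [0, 0, 0, 0, 0, 0, 1],
    [0, 0, 0, 0, 0, 0, 1],
    [0, 0, 0, 0, 0, 0, 1],
    [0, 0, 0, 0, 0, 0, 1],
  ],
)

```text
time: 20.7
ee_pos: [0.5642, 0.0032, 0.18]
ee_rot: [0.999, -0.049, 0.0, 0.0]
wrist_force: [-0.9, 0.5, 5.9]
opening: 0.461
```

Run:
```python
from ov import *
p=M["sq"]
def T(x,y):
    c,s=np.cos(p[2]),np.sin(p[2]);return p[0]+c*x-s*y,p[1]+s*x+c*y
for n,q in dict(sup=(.042,.042),nose=(.042,-.055),bar=(-.05,0)).items(): print(n,np.round(T(*q),4))
x,y=T(.042,.042); go(x,y,.29)
```

```text
sup [0.5563 0.3744]
nose [0.566  0.2779]
bar [0.4689 0.3234]
t 20.7 pos [0.5642 0.0032 0.18  ] yaw -5.67 tilt [ 0.0008 -0.0001] open 0.461 F [-0.9  0.5  5.9] 
 tool d [ -44.5 -368.5 -110. ] rows>= 5.896658945934053
```

Call:
carry_out(
  steps=[
    [0, 0, 0, 0, 0, -15, 1],
    [0, 0, 0, 0, 0, -30, 1],
    [0, 0, 0, 0, 0, -35, 1],
    [0, 0, 0, 0, 0, -30, 1],
    [0, 0, 0, -2, -18, 0, 1],
    [0, 0, 0, -4, -30, 0, 1],
    [0, 0, 0, -4.5, -40, 0, 1],
    [0, 0, 0, -4.5, -40, 0, 1],
    [0, 0, 0, -5, -40, 0, 1],
    [0, 0, 0, -5, -40, 0, 1],
    [0, 0, 0, -5, -40, 0, 1],
    [0, 0, 0, -5, -40, 0, 1],
    [0, 0, 0, -4.5, -35, 0, 1],
    [0, 0, 0, -3, -25, 0, 1],
    [0, 0, 0, -2, -20, 0, 1],
    [0, 0, -5.7, 0, 0, 0, 1],
    [0, 0, -5.7, 0, 0, 0, 1],
    [0, 0, 0, 0, 0, 0, 1],
    [0, 0, 0, 0, 0, 0, 1],
  ],
)

```text
time: 23.08
ee_pos: [0.556, 0.3739, 0.289]
ee_rot: [0.999, 0.049, -0.0, 0.0]
wrist_force: [-0.0, -0.4, -3.4]
opening: 0.457
```

Run:
```python
from ov import *
go(.5563,.3744,.183)
s=r.read_state();w=wristcam(r.grab_frame("wrist"),s)
M["sup"]=(.5563,.3744,.1);M["nose"]=(.566,.2779,.1);M["bar"]=(.4689,.3234,.1)
draw(w,curves(M),(0,0,640,480),1.25,"pics/w8.png")
```

```text
t 23.07 pos [0.556  0.3739 0.289 ] yaw 5.6 tilt [-0.0005 -0.0003] open 0.457 F [-0.  -0.4 -3.4] 
 tool d [  0.4  -0.5 106. ] rows>= 1.6962749934399506
```

View pics/w8.png

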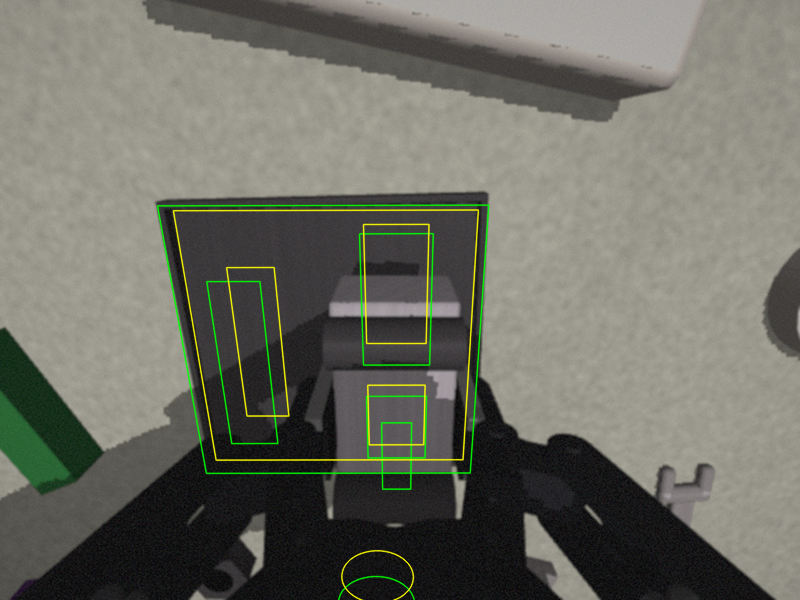

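In this view the tray's far edge lies beyond my model, from (157,202) to (487,193) against row 205. I'll refit the tray pose before lowering.

Run:
```python
import cv2
a=cv2.imread("pics/top0.png")
cv2.imwrite("pics/tz.png",cv2.convertScaleAbs(cv2.resize(a[180:305,85:215],None,fx=4.6,fy=4.6,interpolation=cv2.INTER_CUBIC),alpha=1.6))
from h import *
f=cam("wrist");cv2.imwrite("pics/wraw.png",f["img"])
cv2.imwrite("pics/wz.png",cv2.convertScaleAbs(cv2.resize(f["img"][140:390,110:410],None,fx=2.6,fy=2.4,interpolation=cv2.INTER_CUBIC),alpha=1.8))
```

```text
(no output)
```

View pics/tz.png

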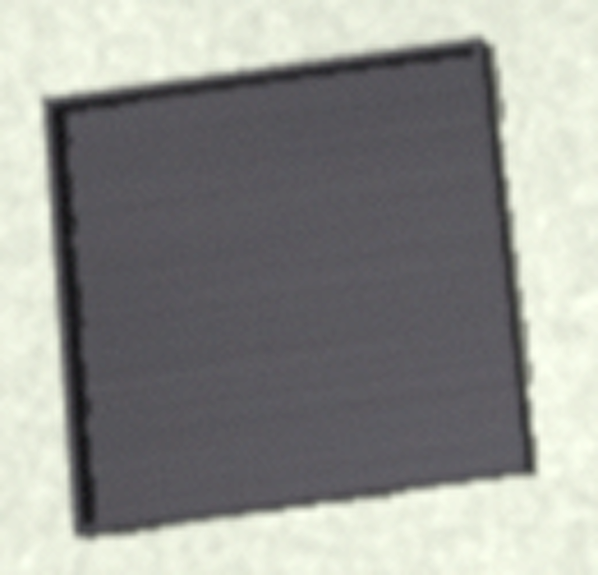

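View pics/wz.png

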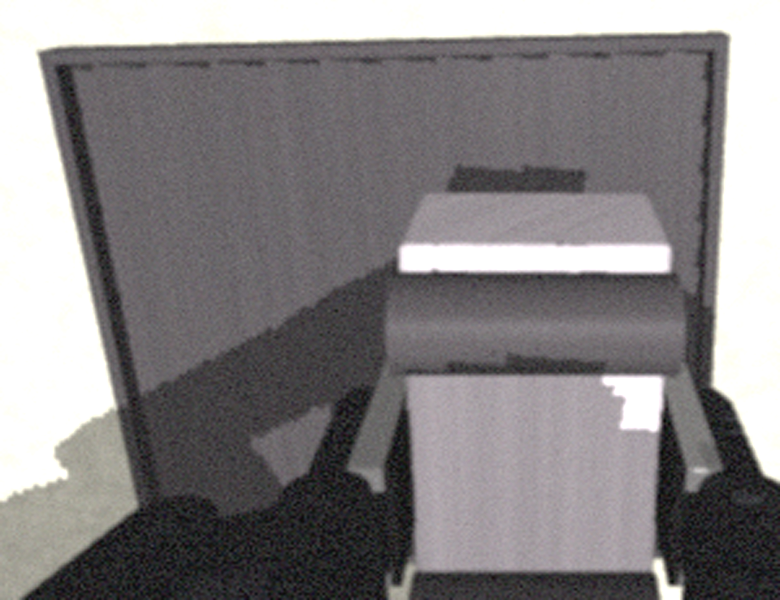

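```bash
cat > fit.py <<'E'
from h import *
from scipy.optimize import least_squares
t=cam("top");w=wristcam(cam("wrist"),r.read_state())
a=.095
obs=[(t,(45,100),(a,a),.012),(t,(486,40),(a,-a),.012),(t,(535,472),(-a,-a),0.0),(t,(79,536),(-a,a),.006)]
pts=[(f,(85+(p[0]+.5)/4.6-.5,180+(p[1]+.5)/4.6-.5),l,z) for f,p,l,z in obs]
wp=[(w,(110+(40.5)/2.6-.5,140+50.5/2.4-.5),(-a,a),.012),(w,(110+727.5/2.6-.5,140+34.5/2.4-.5),(a,a),.012)]
def W(p,l,z):
    c,s=np.cos(p[2]),np.sin(p[2]);return [p[0]+c*l[0]-s*l[1],p[1]+s*l[0]+c*l[1],z]
def res(p,P): return np.concatenate([(pj(f,W(p,l,z))[0]-u) for f,u,l,z in P])
for n,P in [("top",pts),("both",pts+wp),("wrist",wp)]:
    o=least_squares(res,[.5187,.3284,.1],args=(P,));print(n,o.x.round(4),o.fun.round(1))
E
python3 fit.py
```

```text
top [0.5201 0.3312 0.1175] [ 0.  -0.5 -0.4 -0.4  0.   0.7  0.3  0.2]
both [0.52   0.3326 0.122 ] [-0.9 -0.2 -1.4 -0.5 -0.5  0.5 -0.2  0.5 -0.8  0.4  0.8  0.9]
wrist [0.5201 0.333  0.124 ] [-0.8  0.2  0.8  0. ]
```

The refit agrees between the top and wrist views: tray at (0.520, 0.332), yaw 0.121.

```bash
sed -i 's/sq=([^)]*)/sq=(.52,.332,.121)/' ov.py
cat >> ov.py <<'E'
def T(x,y):
    p=M["sq"];c,s=np.cos(p[2]),np.sin(p[2]);return p[0]+c*x-s*y,p[1]+s*x+c*y
E
python3 - <<'E'
from ov import *
for n,q in dict(sup=(.042,.042),nose=(.042,-.055),bar=(-.05,0)).items(): print(n,np.round(T(*q),4))
go(*T(.042,.042),.183)
E
```

```text
sup [0.5566 0.3788]
nose [0.5683 0.2825]
bar [0.4704 0.326 ]
t 23.27 pos [0.5562 0.3738 0.2894] yaw 5.67 tilt [-0. -0.] open 0.458 F [ 0.7  0.7 -2.7] 
 tool d [  1.   -4.9 106.4] rows>= 1.7017970439875671
```

Call:
carry_out(
  steps=[
    [0, 0, -1.3, 1, -4.9, 0, 1],
    [0, 0, 0, 0, 0, 20, 1],
    [0, 0, 0, 0, 0, 30, 1],
    [0, 0, 0, 0, 0, 30, 1],
    [0, 0, 0, 0, 0, 15, 1],
    [0, 0, 0, 0, 0, 8, 1],
    [0, 0, 0, 0, 0, 2, 1],
    [0, 0, 0, 0, 0, 0, 1],
    [0, 0, 0, 0, 0, 0, 1],
  ],
)

```text
time: 24.4
ee_pos: [0.5569, 0.3789, 0.1852]
ee_rot: [0.998, 0.061, 0.001, -0.0]
wrist_force: [-0.3, -0.2, -2.5]
opening: 0.456
```

Call:
carry_out(
  steps=[
    [0, 0, 0, 0, 0, 1.5, 1],
    [0, 0, 0, 0, 0, 0.5, 1],
    [0, 0, 0, 0, 0, 0, 1],
    [0, 0, 0, 0, 0, 0, 1],
  ],
)

```text
time: 24.9
ee_pos: [0.5568, 0.3789, 0.183]
ee_rot: [0.998, 0.061, 0.0, -0.0]
wrist_force: [-2.4, -2.0, 6.4]
opening: 0.456
```

Contact with the floor (6 N). Releasing and lifting.

Call:
carry_out(
  steps=[
    [0, 0, 0, 0, 0, 0, 0.45],
    [0, 0, 0, 0, 0, 0, 0.35],
    [0, 0, 0, 0, 0, 0, 0.35],
    [0, 0, 0, 0, 0, 0, 0.35],
    [0, 0, 0, 0, 0, -15, 0.35],
    [0, 0, 0, 0, 0, -30, 0.35],
    [0, 0, 0, 0, 0, -35, 0.35],
    [0, 0, 0, 0, 0, -35, 0],
    [0, 0, 6.3, 0, 0, 0, 0],
    [0, 0, 7.0, 0, 0, 0, 0],
    [0, 0, 0, 0, 0, 0, 0],
  ],
)

```text
time: 26.28
ee_pos: [0.5566, 0.3788, 0.2985]
ee_rot: [0.999, -0.054, 0.0, -0.0]
wrist_force: [1.4, 0.5, -0.4]
opening: 1.002
```

Run:
```python
from ov import *
go(.683,.130,.30)
s=r.read_state();w=wristcam(r.grab_frame("wrist"),s)
M["sup"]=(*T(.042,.042),.121)
draw(w,curves(M),(0,0,640,480),1.25,"pics/w9.png")
```

```text
t 26.27 pos [0.5566 0.3788 0.2985] yaw -6.23 tilt [0.0009 0.0005] open 1.002 F [ 1.4  0.5 -0.4] 
 tool d [152.6 233.6  -1.6] rows>= 3.7382872595934313
```

View pics/w9.png

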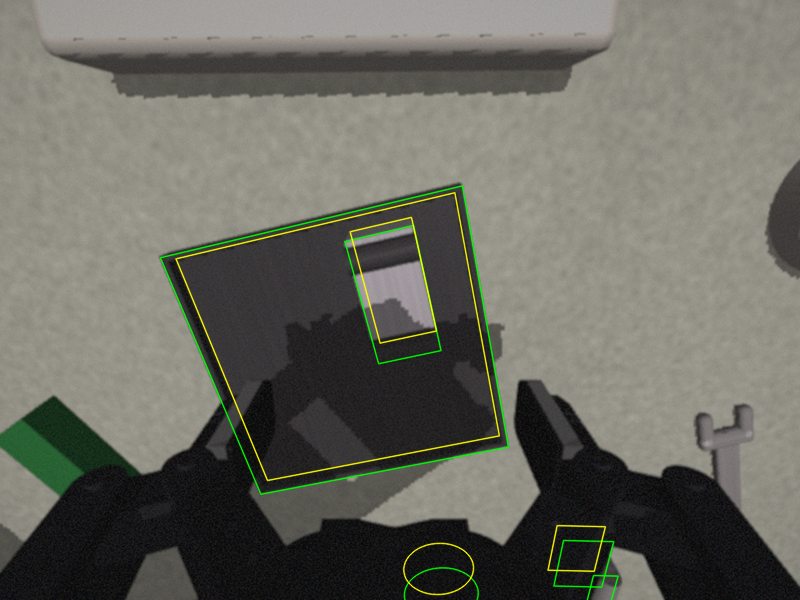

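The support is inside the tray and aligned with it. Now the nose.

Call:
carry_out(
  steps=[
    [0, 0, 0, 11, 17, 0, 0],
    [0, 0, 0, 20, 30, 0, 0],
    [0, 0, 0, 25, 38.3, 0, 0],
    [0, 0, 0, 25, 38.3, 0, 0],
    [0, 0, 0, 25, 38.3, 0, 0],
    [0, 0, 0, 20, 31, 0, 0],
    [0, 0, 0, 16, 24, 0, 0],
    [0, 0, 0, 10, 16, 0, 0],
    [0, 0, 0, 0, 0, 0, 0],
    [0, 0, 0, 0, 0, 0, 0],
  ],
)

```text
time: 27.58
ee_pos: [0.682, 0.1314, 0.2974]
ee_rot: [0.999, -0.054, -0.0, -0.0]
wrist_force: [-0.2, 1.1, -0.2]
opening: 0.999
```

Run:
```python
from ov import *
go(.683,.130,.20)
s=r.read_state();w=wristcam(r.grab_frame("wrist"),s)
M["nose"]=(.683,.130,-.12)
draw(w,curves(M),(200,120,500,345),2.66,"pics/w10.png")
```

```text
t 27.57 pos [0.682  0.1314 0.2974] yaw -6.22 tilt [-0.0003  0.0001] open 0.999 F [-0.2  1.1 -0.2] 
 tool d [ 1.2  1.3 97.4] rows>= 1.5576487320977228
```

View pics/w10.png

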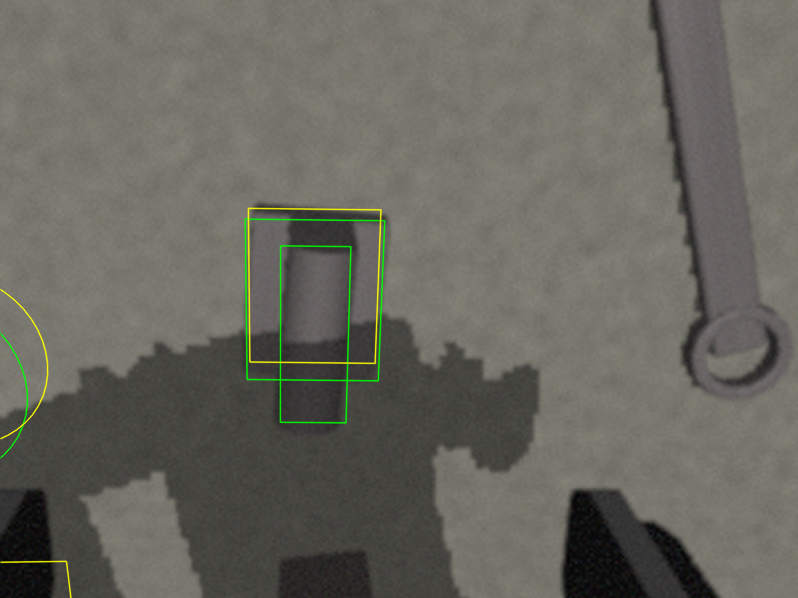

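The nose overlay fits within about 1 mm. I'll turn a touch more and grip the rib.

Call:
carry_out(
  steps=[
    [0, 0, 1.2, 1.7, 1.2, 20, 0],
    [0, 0, 0, 0, 0, 30, 0],
    [0, 0, 0, 0, 0, 25, 0],
    [0, 0, 0, 0, 0, 18, 0],
    [0, 0, 0, 0, 0, 10, 0],
    [0, 0, 0, 0, 0, 1, 0],
    [0, 0, 0, 0, 0, 0, 0],
    [0, 0, 0, 0, 0, 0, 1],
    [0, 0, 0, 0, 0, 0, 1],
    [0, 0, 0, 0, 0, 0, 1],
    [0, 0, 0, 0, 0, 0, 1],
    [0, 0, 0, 0, 0, 0, 1],
    [0, 0, 0, 0, 0, 0, 1],
    [0, 0, 0, 0, 0, 0, 1],
    [0, 0, 0, 0, 0, 0, 1],
  ],
)

```text
time: 29.5
ee_pos: [0.6839, 0.1293, 0.1937]
ee_rot: [0.998, -0.065, 0.0, -0.0]
wrist_force: [-1.0, -0.9, 5.2]
opening: 0.201
```

Run:
```python
from ov import *
go(*T(.042,-.055),.30)
```

```text
t 29.5 pos [0.6839 0.1293 0.1937] yaw -7.47 tilt [ 0.0004 -0.    ] open 0.201 F [-1.  -0.9  5.2] 
 tool d [-134.5 -136.8 -106.3] rows>= 2.1895318081827684
```

Call:
carry_out(
  steps=[
    [0, 0, 0, 0, 0, -15, 1],
    [0, 0, 0, 0, 0, -30, 1],
    [0, 0, 0, 0, 0, -35, 1],
    [0, 0, 0, 0, 0, -26, 1],
    [0, 0, 0, -14, -14, 0, 1],
    [0, 0, 0, -24, -24, 0, 1],
    [0, 0, 0, -30, -30, 0, 1],
    [0, 0, 0, -30, -30, 0, 1],
    [0, 0, 0, -22, -23, 0, 1],
    [0, 0, 0, -14.5, -15.8, 0, 1],
    [0, 0, -7.2, 0, 0, 0, 1],
    [0, 0, -7.2, 0, 0, 0, 1],
    [0, 0, 0, 0, 0, 0, 1],
    [0, 0, 0, 0, 0, 0, 1],
  ],
)

```text
time: 31.25
ee_pos: [0.5682, 0.2825, 0.299]
ee_rot: [0.998, 0.059, -0.0, 0.0]
wrist_force: [0.2, -0.9, -3.2]
opening: 0.198
```

Run:
```python
from ov import *
go(*T(.042,-.055),.1967)
s=r.read_state();w=wristcam(r.grab_frame("wrist"),s)
M["sup"]=(*T(.042,.042),.121)
M["nose"]=(*T(.042,-.055),.121)
draw(w,curves(M),(0,0,640,480),1.25,"pics/w11.png")
```

```text
t 31.25 pos [0.5682 0.2825 0.299 ] yaw 6.76 tilt [-0.0005 -0.0002] open 0.198 F [ 0.2 -0.9 -3.2] 
 tool d [  0.2  -0.  102.3] rows>= 1.6375725994527277
```

View pics/w11.png

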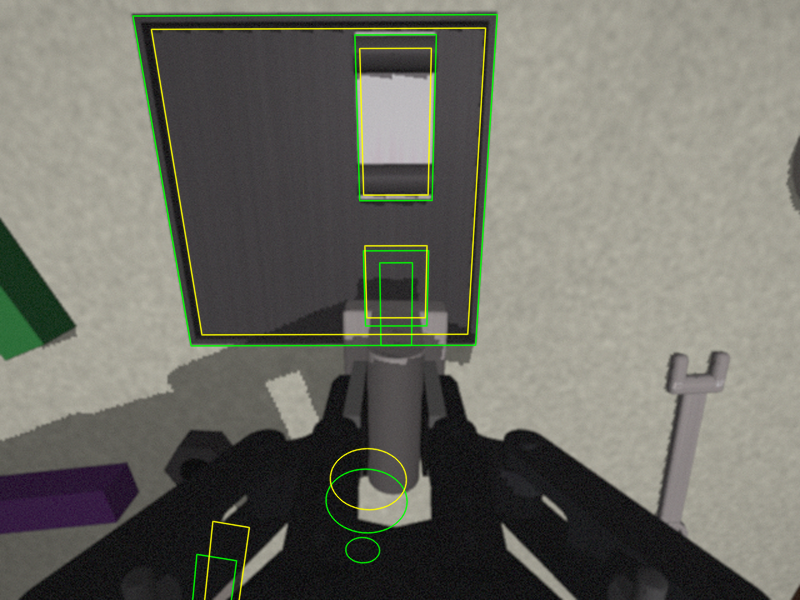

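The refit tray matches exactly, and the nose's footprint is clear of the support and the rim. Lowering.

Call:
carry_out(
  steps=[
    [0, 0, 0, 0, -2, 20, 1],
    [0, 0, 0, 0, 0, 30, 1],
    [0, 0, 0, 0, 0, 25, 1],
    [0, 0, 0, 0, 0, 15, 1],
    [0, 0, 0, 0, 0, 9, 1],
    [0, 0, 0, 0, 0, 2.5, 1],
    [0, 0, 0, 0, 0, 0.7, 1],
    [0, 0, 0, 0, 0, 0, 1],
    [0, 0, 0, 0, 0, 0, 1],
  ],
)

```text
time: 32.42
ee_pos: [0.5682, 0.2845, 0.1977]
ee_rot: [0.998, 0.06, 0.0, -0.0]
wrist_force: [-0.4, 0.9, -3.2]
opening: 0.199
```

Call:
carry_out(
  steps=[
    [0, 0, 0, 0, 0, 1.0, 1],
    [0, 0, 0, 0, 0, 0.5, 1],
    [0, 0, 0, 0, 0, 0, 1],
    [0, 0, 0, 0, 0, 0, 1],
  ],
)

```text
time: 32.92
ee_pos: [0.5682, 0.2844, 0.1967]
ee_rot: [0.998, 0.06, 0.0, -0.0]
wrist_force: [-2.0, -1.8, 5.4]
opening: 0.198
```

Call:
carry_out(
  steps=[
    [0, 0, 0, 0, 0, 0, 0.6],
    [0, 0, 0, 0, 0, 0, 0.55],
    [0, 0, 0, 0, 0, 0, 0.55],
    [0, 0, 0, 0, 0, 0, 0.55],
    [0, 0, 0, 0, 0, -15, 0.55],
    [0, 0, 0, 0, 0, -30, 0.55],
    [0, 0, 0, 0, 0, -35, 0.3],
    [0, 0, 0, 0, 0, -25, 0],
    [0, 0, 6.3, 0, 0, 0, 0],
    [0, 0, 6.3, 0, 0, 0, 0],
    [0, 0, 0, 0, 0, 0, 0],
  ],
)

```text
time: 34.3
ee_pos: [0.568, 0.2844, 0.3017]
ee_rot: [0.999, -0.049, 0.0, -0.0]
wrist_force: [0.9, 0.8, -0.7]
opening: 0.999
```

Run:
```python
from ov import *
go(.4527,.0055,.30)
s=r.read_state();w=wristcam(r.grab_frame("wrist"),s)
M["sup"]=(*T(.042,.042),.121)
M["nose"]=(*T(.042,-.053),.121)
draw(w,curves(M),(0,0,640,480),1.25,"pics/w12.png")
```

```text
t 34.3 pos [0.568  0.2844 0.3017] yaw -5.63 tilt [0.0009 0.0004] open 0.999 F [ 0.9  0.8 -0.7] 
 tool d [-87.4 288.9   1.5] rows>= 4.622615675786706
```

View pics/w12.png

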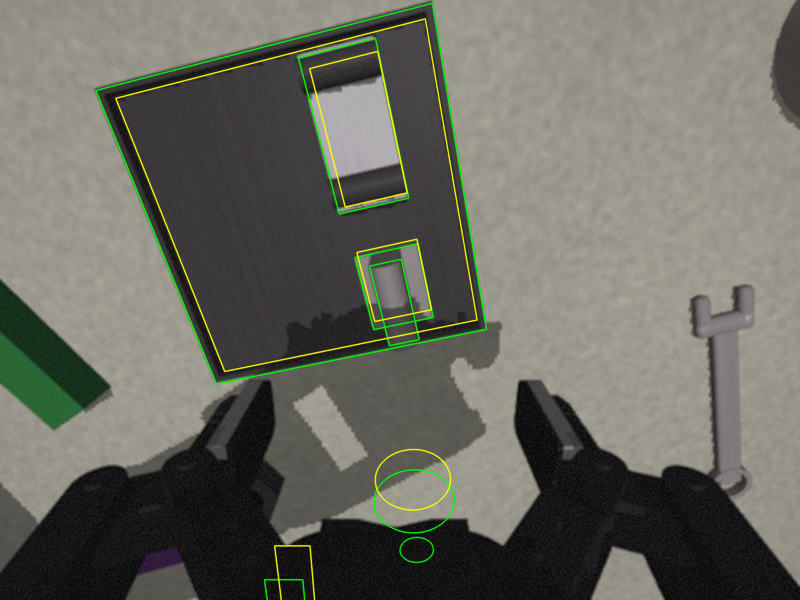

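The nose is placed and upright. Last part: the long bar.

Call:
carry_out(
  steps=[
    [0, 0, 0, -4, 15, 0, 0],
    [0, 0, 0, -8, 28, 0, 0],
    [0, 0, 0, -12, 40, 0, 0],
    [0, 0, 0, -13, 40, 0, 0],
    [0, 0, 0, -13, 40, 0, 0],
    [0, 0, 0, -13, 40, 0, 0],
    [0, 0, 0, -10, 36, 0, 0],
    [0, 0, 0, -8.4, 30, 0, 0],
    [0, 0, 0, -6, 20, 0, 0],
    [0, 0, 0, 0, 0, 0, 0],
    [0, 0, 0, 0, 0, 0, 0],
  ],
)

```text
time: 35.72
ee_pos: [0.4525, 0.0057, 0.3008]
ee_rot: [0.999, -0.049, 0.0, -0.0]
wrist_force: [1.0, 0.9, 0.5]
opening: 1.0
```

Run:
```python
from ov import *
go(.4527,.0055,.178)
s=r.read_state();w=wristcam(r.grab_frame("wrist"),s)
draw(w,curves(M),(0,0,640,480),1.25,"pics/w13.png")
```

```text
t 35.73 pos [0.4525 0.0057 0.3008] yaw -5.66 tilt [0.0003 0.0001] open 1.0 F [1.  0.9 0.5] 
 tool d [  0.2   0.2 122.8] rows>= 1.9650795470407927
```

View pics/w13.png

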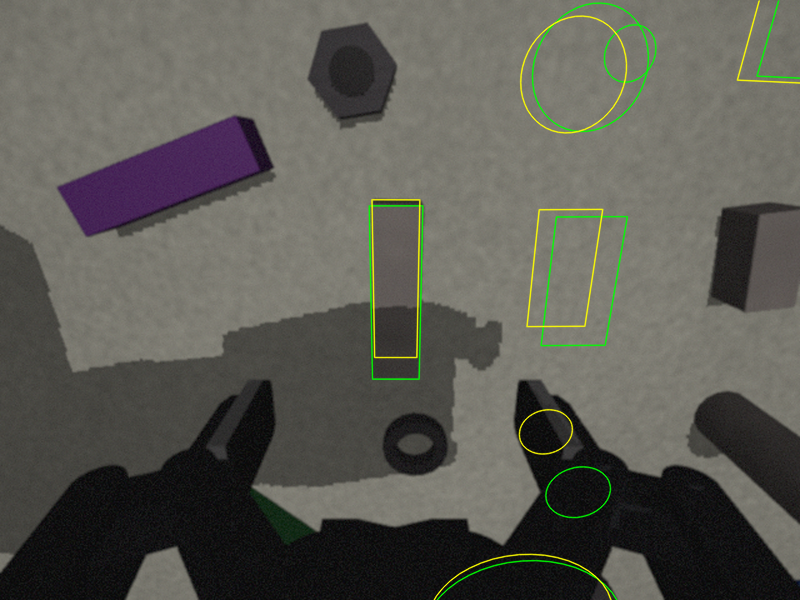

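The bar is centred between the jaws and aligned with them. Descending to grip.

Call:
carry_out(
  steps=[
    [0, 0, 0, 0, 0, 20, 0],
    [0, 0, 0, 0, 0, 30, 0],
    [0, 0, 0, 0, 0, 30, 0],
    [0, 0, 0, 0, 0, 25, 0],
    [0, 0, 0, 0, 0, 14, 0],
    [0, 0, 0, 0, 0, 2, 0],
    [0, 0, 0, 0, 0, 0, 0],
    [0, 0, 0, 0, 0, 0, 1],
    [0, 0, 0, 0, 0, 0, 1],
    [0, 0, 0, 0, 0, 0, 1],
    [0, 0, 0, 0, 0, 0, 1],
    [0, 0, 0, 0, 0, 0, 1],
    [0, 0, 0, 0, 0, 0, 1],
    [0, 0, 0, 0, 0, 0, 1],
  ],
)

```text
time: 37.52
ee_pos: [0.4526, 0.0055, 0.1802]
ee_rot: [0.999, -0.05, 0.0, 0.0]
wrist_force: [-2.0, 0.3, 9.5]
opening: 0.342
```

Run:
```python
from ov import *
go(*T(-.05,0),.30)
```

```text
t 37.52 pos [0.4526 0.0055 0.1802] yaw -5.69 tilt [ 0.0005 -0.    ] open 0.342 F [-2.   0.3  9.5] 
 tool d [ -14.  -320.7 -119.8] rows>= 5.131160271144795
```

Call:
carry_out(
  steps=[
    [0, 0, 0, 0, 0, -15, 1],
    [0, 0, 0, 0, 0, -30, 1],
    [0, 0, 0, 0, 0, -35, 1],
    [0, 0, 0, 0, 0, -30, 1],
    [0, 0, 0, -1, -18, 0, 1],
    [0, 0, 0, -1.5, -30, 0, 1],
    [0, 0, 0, -1.5, -40, 0, 1],
    [0, 0, 0, -2, -40, 0, 1],
    [0, 0, 0, -2, -40, 0, 1],
    [0, 0, 0, -2, -40, 0, 1],
    [0, 0, 0, -2, -40, 0, 1],
    [0, 0, 0, -1, -34, 0, 1],
    [0, 0, 0, -1, -24, 0, 1],
    [0, 0, 0, 0, -14.7, 0, 1],
    [0, 0, -6.3, 0, 0, 0, 1],
    [0, 0, -6.3, 0, 0, 0, 1],
    [0, 0, 0, 0, 0, 0, 1],
    [0, 0, 0, 0, 0, 0, 1],
  ],
)

```text
time: 39.78
ee_pos: [0.4703, 0.3258, 0.2899]
ee_rot: [0.998, 0.059, -0.0, 0.0]
wrist_force: [0.1, -0.3, -3.8]
opening: 0.341
```

Run:
```python
from ov import *
go(*T(-.05,0),.1832)
s=r.read_state();w=wristcam(r.grab_frame("wrist"),s)
M["sup"]=(*T(.042,.042),.121)
M["nose"]=(*T(.042,-.053),.121)
M["bar"]=(*T(-.05,0),.121)
draw(w,curves(M),(0,0,640,480),1.25,"pics/w14.png")
```

```text
t 39.77 pos [0.4703 0.3258 0.2899] yaw 6.78 tilt [-0.     -0.0001] open 0.341 F [ 0.1 -0.3 -3.8] 
 tool d [ 1.000e-01 -2.000e-01  1.067e+02] rows>= 1.7070636745108692
```

View pics/w14.png

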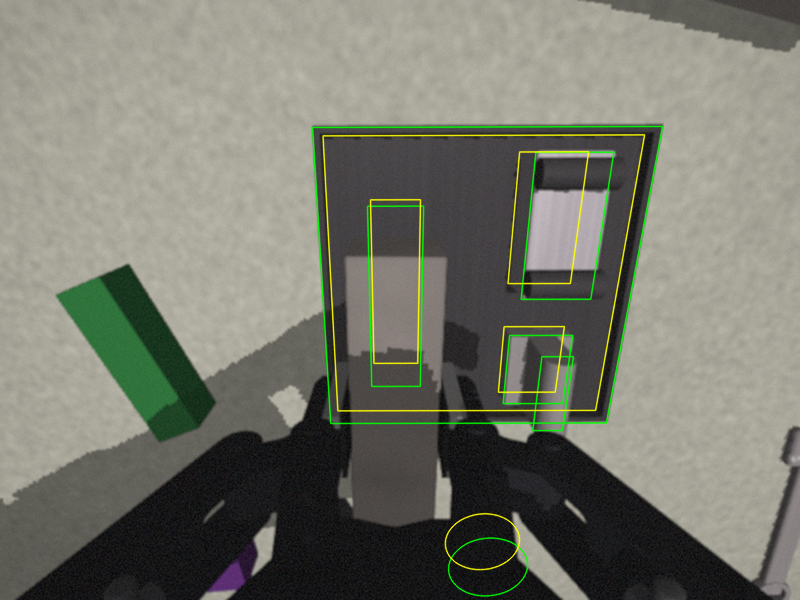

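The bar's footprint in the tray is clear. Lowering.

Call:
carry_out(
  steps=[
    [0, 0, 0, 0, 0, 20, 1],
    [0, 0, 0, 0, 0, 30, 1],
    [0, 0, 0, 0, 0, 28, 1],
    [0, 0, 0, 0, 0, 15, 1],
    [0, 0, 0, 0, 0, 10, 1],
    [0, 0, 0, 0, 0, 2.5, 1],
    [0, 0, 0, 0, 0, 0.7, 1],
    [0, 0, 0, 0, 0, 0, 1],
    [0, 0, 0, 0, 0, 0, 1],
  ],
)

```text
time: 40.95
ee_pos: [0.4704, 0.3261, 0.1839]
ee_rot: [0.998, 0.06, 0.0, -0.0]
wrist_force: [-0.0, -0.8, -1.9]
opening: 0.335
```

Call:
carry_out(
  steps=[
    [0, 0, 0, 0, 0, 0.8, 1],
    [0, 0, 0, 0, 0, 0.4, 1],
    [0, 0, 0, 0, 0, 0, 1],
    [0, 0, 0, 0, 0, 0, 1],
  ],
)

```text
time: 41.45
ee_pos: [0.4704, 0.3261, 0.1832]
ee_rot: [0.998, 0.06, 0.0, -0.0]
wrist_force: [-3.3, -2.3, 9.5]
opening: 0.341
```

Call:
carry_out(
  steps=[
    [0, 0, 0, 0, 0, 0, 0.55],
    [0, 0, 0, 0, 0, 0, 0.5],
    [0, 0, 0, 0, 0, 0, 0.5],
    [0, 0, 0, 0, 0, 0, 0.5],
    [0, 0, 0, 0, 0, -15, 0.5],
    [0, 0, 0, 0, 0, -30, 0.5],
    [0, 0, 0, 0, 0, -40, 0.3],
    [0, 0, 0, 0, 0, -40, 0],
    [0, 0, 0, -10, 0, -30, 0],
    [0, 0, 0, -30, 0, -30, 0],
    [0, 0, 0, -40, 0, 0, 0],
    [0, 0, 0, -40, 0, 0, 0],
    [0, 0, 0, -30, 0, 0, 0],
    [0, 0, 0, 0, 0, 0, 0],
    [0, 0, 0, 0, 0, 0, 0],
  ],
)

```text
time: 43.32
ee_pos: [0.3219, 0.3081, 0.368]
ee_rot: [0.998, 0.06, 0.001, -0.0]
wrist_force: [-0.1, 0.2, 0.3]
opening: 1.003
```

Run:
```python
from ov import *
t=cam("top");cv2.imwrite("pics/top9.png",t["img"])
M["platen"]=(.533,-.290,0);M["cyl"]=(.533,-.372,0)
M["sup"]=(*T(.042,.042),.121)
M["nose"]=(*T(.042,-.053),.121)
M["bar"]=(*T(-.05,0),.121)
c=curves(M)
draw(t,c,(80,150,540,310),1.7,"pics/o9.png")
s=cam("side");draw(s,[],(210,130,390,265),4.4,"pics/s9a.png");draw(s,[],(200,300,400,450),4,"pics/s9b.png")
```

```text
(no output)
```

View pics/top9.png

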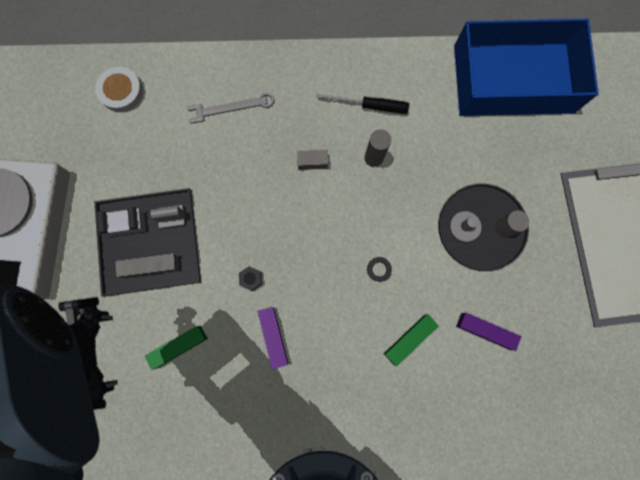

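View pics/o9.png

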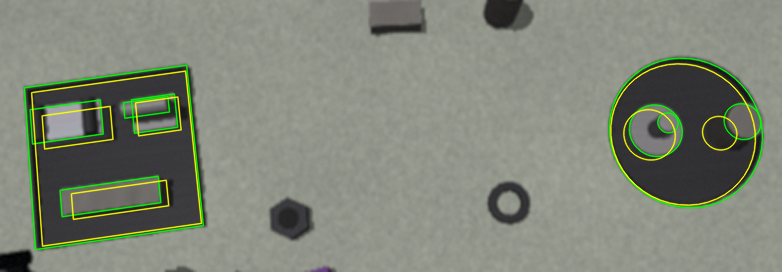

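View pics/s9a.png

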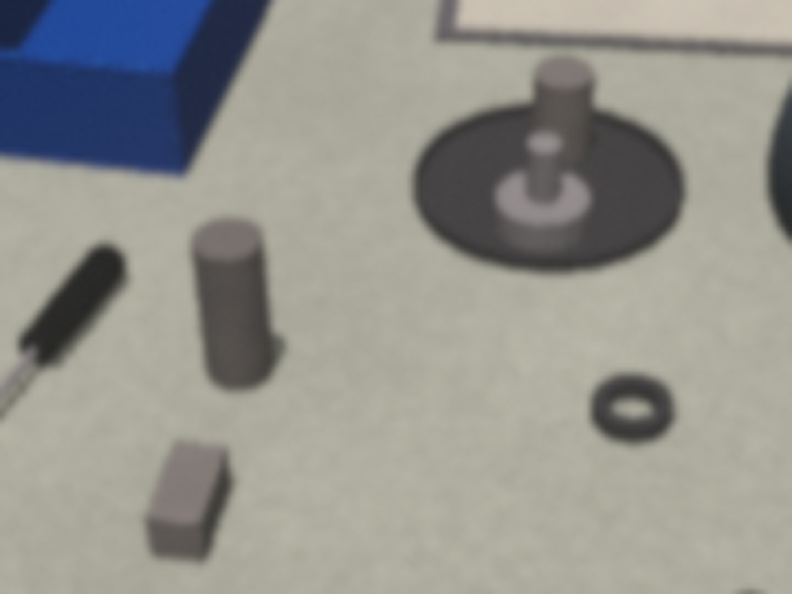

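View pics/s9b.png

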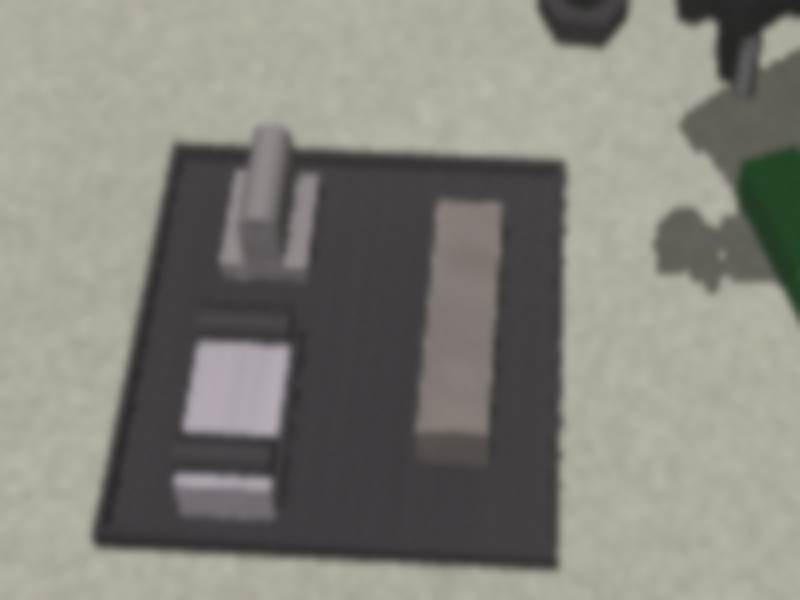

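All five parts stand on the tray floors, upright and clear of the rims. The tall cylinder (377,148) and short bar (313,159) haven't moved. Handing in.

```bash
python3 -c "
from cell import r
print(r.job_done(), r.read_state()['time'])"
```

```text
the job is handed in; nothing more can be done
the job is handed in; nothing more can be done
```

I made up both kits and handed the job in, with about 43 s on the robot's clock. Parts went in this order:
- **Round tray:** the platen, then the shorter cylinder.
- **Square tray:** the support block, the loading nose, then the longer bar.

**Last checks:** the final top and side pictures show all five parts upright inside their trays, off the rims and clear of each other. The taller cylinder, the shorter bar and the green and purple bars are where they started. The gripper was raised clear of everything, and the wrist forces I read stayed at or below about 10 N.

**One disagreement:** my first fit of the square tray was about 4 mm and 1.2° off. The wrist view showed this before anything was placed in that tray. I refitted it from the top and wrist views, which then agreed, and no final check failed.

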